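# Offer a camera bar up to its panning clamp

## Robot

A 6-joint arm with a two-finger parallel gripper is mounted at the origin on a cart in front of the work surface, level with it; the furniture and walls round the work are solid. World frame = base frame: x ahead of the robot, y to its left, z up, the work surface at z = 0. Lengths are in m, angles in rad, forces in N, time in s.
With the tool pointing down it reaches from about 0.275 to 0.875 m from the base axis. Payload 12.5 kg.
Tool frame: the origin (TCP) lies midway between the tips of the shut fingers; the grasp point (between the pads) lies manip.tcp_to_grasp behind it (manip.tcp_to_grasp is the distance from the TCP to the grasp point, in m); z points along the fingers, y is the line along which they close (so a half turn about z gives the same grasp; the last joint's range is limited). The gripper opens to 85 mm and grips with 20 to 120 N. Pads are 22 mm wide; open, the fingers measure 114 mm over their backs; the gripper's body (76 mm by 85 mm) begins 54 mm behind the grasp point. The pads swing forward as they close: fully open they stand 13 mm farther back than shut.
Start: joints at [-1.291, 0.351, 1.652, -0, 1.139, -0.085], TCP at [0.196, -0.514, 0.231] pointing down, gripper open.
Joint ranges: [-2.75, 2.75], [-0.79, 2.1], [0.01, 2.65], [-1.57, 4.71], [0.07, 3.14], [-2.87, 2.87]. Speed limits (rad/s): [2.22, 2.22, 2.79, 3.14, 3.14, 3.14].

## Interface

Orientations are given as a unit quaternion [x, y, z, w].
In Python, from plant import manip gives the robot as it stands.
- The arm moves only by the shell command python3 -m pendant 'ROWS' [OPENING] [FORCE]. ROWS is text: rows parted by semicolons, each of 4 numbers parted by spaces: the shift along the tool's x, y, z in m, then the turn about the tool's z in degrees. A call has 1 to 10 rows; each row is the pose to reach, as a shift and turn from the pose commanded when the call began, along the tool's axes at that moment; what a row does not reach only later rows make up. A row lasts 1/12 s, in which the tool goes at most 41.7 mm and 7.16 degrees, less where a joint would pass 70% of its speed; a pose out of reach is approached as far as the arm can. A call with a gripper value outside its range is refused whole. OPENING is the finger opening in m, from 0 to 0.0854, set as the call begins (- or left out, the last holds). The fingers move at their own pace and stop on an object; FORCE is the grip in N (left out, the last holds). Time passes only in rows, so rows that repeat a pose let the fingers close. It gives the time, the measured TCP pose, the force, the opening and the grip force at its end, in the units of the state.
- manip.sense(): the state, without advancing time (a new reading comes with each control period).
- manip.capture(name): name is "side" or "top"; returns the picture (400x640x3 uint8, blue, green, red); there is no depth.
- manip.get_calibration(name): a dict with "fx", "fy", "cx", "cy" (pixels), "pose" (4x4, takes a point from camera to world coordinates). Camera axes: x right, y up, looking along -z (the intrinsics and any distortion apply to the point x, -y, -z); pixel columns grow to the right and rows downward; lengths in m; the calibration is good to about 2 mm. A picture is of the moment at which its call begins. get_calibration takes no time and is no camera call.
- manip.job_done(): hands the job in; it is judged then, once.
Trained networks look in the newest picture that a camera, given by its name, has taken for a name from the list of things; names that differ only in an ending like _2 or _b are one class to them, and where a whole thing is asked for, a point or a joint stands for the part that bears it (a point fixed in the world has none). Each returns a list of dicts, best first, with "p" (0 to 1); they miss things now and then, are a little off and sometimes report something else, mostly with a low value. They report only what shows in the picture. A call takes as long as a camera call.
- manip.recognise(target, camera): "extent" ([left, top, right, bottom] in pixels, round what is visible of it).
- manip.masks_of(target, camera): "region" (400x640 bool, what is visible of it) and "extent" ([left, top, right, bottom] in pixels, round what is visible of it).
The state is a dict: "time": time; "joints": joint angles; "joint_velocities": joint speeds; "effort": joint torques, N m; "position": TCP position; "tool_rot": TCP orientation; "wrist_force": force on the tool from outside, world axes, zero at the start; "ft_torque": the same for the moment, N m; "finger_gap": finger opening in m; "grasp_force": force on a finger pad.
Only numpy, scipy, OpenCV 4.12 (cv2) and the standard library are available. Lean on these libraries where they do the work, as an engineer would, in place of code of your own. Each camera call takes 0.05 s, during which the arm holds its last target. There are 200 camera calls.

## Task

Turn the clamp of the panning base until its pointer stands at 30 degrees on the dial, which is the first long mark anticlockwise (seen from above) from the zero block, and let go of it. Then pick up the camera-and-laser bar by its balance point, right above its foot, and hold it level over the clamp: foot centred over the channel and in line with it, camera end on the pointer's side, the foot's underside about 4 cm above the jaws. Keep the bar level all the way, do not knock it against the base or push the loose motor, battery, circuit board or screwdriver about, and finish while still holding it there, so that I can open the jaws and guide it down.

Things in the scene. Friction and masses are not known exactly. Their poses are not given: they have to be found in the camera images.
- pan_head: Panning base, fixed to the table: dark steel disc 116 mm across, 10 mm high, under a black round dial 104 mm across whose flat top, 23.5 mm high, has a white scale: short mark every 10 degrees, long every 30. Origin: centre of the underside, on the turning axis. Its x axis points from there to the zero, where a bright aluminium block (10 mm wide, top 24 mm high) stands at the dial's rim. z up.
- pan_clamp (a joint): Angle (rad) of the turning clamp on the dial, 0 when its pointer stands at the zero block, growing anticlockwise seen from above; 30 degrees is 0.524. It turns freely over more than 170 degrees either way, has light friction (0.06 N m), no spring, and stays where it is left.
- clamp_grip (a point): Middle of the turning clamp's body, on the turning axis, 34.5 mm above the table; x along the channel to the pointer, z up, turns with the clamp. The dark body is 56 mm long (x), 60 mm wide (y), 27.5 to 41.5 mm above the table. Its plain end faces, 28 mm either side of the axis along x, can be gripped from above to turn it. A small knurled knob sticks out on the +y side, to 50 mm from the axis.
- clamp_seat (a point): Centre of the floor of the clamp's channel, on the turning axis, 41.5 mm above the table; axes as point clamp_grip (x along the channel to the pointer). Along both sides of the channel a jaw 9.5 mm wide and 56 mm long rises 9 mm above this floor, to 50.5 mm above the table; the channel between the jaws is 41 mm wide and open at both ends.
- pointer_tip (a point): Outer tip of the clamp's pointer, a flat aluminium tongue 7.5 mm wide with a black line, just above the dial at the clamp's +x end, 43.5 mm from the axis and 26.5 mm above the table.
- scanner_bar: Bar to lift, 0.24 to 0.38 kg: slotted aluminium bar 20 mm wide, 20 mm high, on a dark foot 60 mm long (x), 38 mm wide, 9.5 mm high. Origin: centre of the foot's underside, the centre of mass within 2 mm straight above; x along the bar to the camera, z up. The bar lies 9.5 to 29.5 mm above the underside, from -155 to +45 mm along x; beyond: laser block (to -177 mm) and the camera (49 to 89 mm).
- bar_grip (a point): Grip point at the balance point over the foot, on the bar's centre line, 23.5 mm above the foot's underside and 6 mm below the bar's top; the bar's plain sides are 20 mm apart along y. The foot sticks out 9 mm beyond each side of the bar, its top 14 mm below this point: fingertips must stay above it. Axes as the bar's.
- camera_end (a point): Middle of the black camera (40 x 34 x 40 mm, fins up to 49 mm above the foot's underside) on the bar's heavy end, 69 mm along +x from the bar's origin. Its lens looks to +y, to 36 mm from the bar's centre line. A small brass line laser is on the other, light end.
- small_motor: Bystander, loose: small round stepper motor with a blue connector, 28 x 43 x 32 mm, behind the panning base.
- battery_1: Bystander, loose: round battery lying down, 15 x 50 mm, at the left behind the panning base.
- driver_board: Bystander, loose: small green circuit board, 32 x 35 x 12 mm, behind the bar. To the left behind it is an obstacle, a fixed open cardboard carton; its raised lid sticks out towards the robot as far as x = 0.64 m (y from -0.21 to 0) and stands up to 0.24 m above the table: pass it on the robot's side or well above.
- hex_driver: Bystander, loose: small screwdriver lying flat, 126 mm long and 16 mm thick, to the left of the bar.
- helping_hands: Obstacle, fixed: yellow soldering helper, plate about 220 x 170 mm, with black bent arms up to about 0.15 m above the table, between the panning base and the bar, a little farther from the robot. Origin: centre of the plate's underside. Carry the bar above it or round its front.

How it is judged:
On the way, in this order (a step that is already met when the one before it is completed fails the run):
1. the clamp's pointer stands at 30 degrees (within 4.5) and the fingers have let go of it (value of joint pan_clamp between 0.445 and 0.602 rad and contact force between each of the arm, the fingers and pan_head below 0.3 N), for 0.2 s.
2. the bar is lifted off the table, held by the fingers at its balance point (within 20 mm) (height (world z) of scanner_bar above 0.03 m and contact force between the fingers and scanner_bar above 2 N and horizontal distance between the grasp point and bar_grip below 0.02 m), for 0.2 s.
At the end, for the whole second after the job is handed in: Pointer within 4.5 deg of 30; bar held still by the fingers within 20 mm of its balance point, level within 4 deg, foot within 10 mm of the channel's centre, in line within 6 deg, camera on the pointer's side, underside 2 to 6 cm above the jaws; nothing touching the base (value of joint pan_clamp between 0.445 and 0.602 rad and z of scanner_bar in the frame of clamp_seat between 0.029 and 0.069 m and horizontal distance between scanner_bar and clamp_seat below 0.01 m and angle between the x axis of scanner_bar and the x axis of clamp_seat, either way round below 0.105 rad and x of camera_end in the frame of clamp_seat above 0.04 m and angle between scanner_bar's own z axis and vertical below 0.07 rad and linear speed of scanner_bar below 0.02 m/s and contact force between the fingers and scanner_bar above 2 N and horizontal distance between the grasp point and bar_grip below 0.02 m and contact force between pan_head and anything else below 0.3 N); the arm keeps its last pose, push and grip.
It fails at once if the bar is tipped by more than 12 degrees (angle between scanner_bar's own z axis and vertical above 0.21 rad).
It fails at once if the bar is knocked against the panning base (contact force between scanner_bar and pan_head above 3 N).
It fails at once if the motor, battery, circuit board or screwdriver is pushed more than 2 cm (distance of any of small_motor, battery_1, driver_board, hex_driver from where it was at the start of the episode above 0.02 m).
It also fails if it takes over 67 s, if anything falls off the work surface, if the arm or the gripper's body presses on something with over 40 N, if the wrist force passes 120 N, or if a joint passes its speed limit or range.

## Working session

There is one attempt and no reset: what is moved stays moved. The work goes in short steps, Python scripts to look and compute and a shell command to move; the robot and the scene stay as the last step left them, time stands still between calls to the robot, and variables do not carry over. Pictures are saved under pics/ and viewed, at most 10 in all, crops included, and the job is handed in when it is done.

```bash
mkdir -p pics; ls; cat > h.py <<'E'
import numpy as np, cv2
from plant import manip
def ray(cam,u,v):
    c=manip.get_calibration(cam);P=np.array(c["pose"])
    d=P[:3,:3]@np.array([(u-c["cx"])/c["fx"],-(v-c["cy"])/c["fy"],-1.]);return P[:3,3],d
def onz(cam,u,v,z):
    o,d=ray(cam,u,v);return (o+d*(z-o[2])/d[2])
def proj(cam,p):
    c=manip.get_calibration(cam);P=np.array(c["pose"])
    q=P[:3,:3].T@(np.array(p)-P[:3,3]);return np.array([c["cx"]+c["fx"]*q[0]/-q[2],c["cy"]+c["fy"]*q[1]/q[2]])
E
python3 - <<'E'
from h import *
for c in("top","side"):
    im=manip.capture(c);cv2.imwrite(f"pics/{c}0.png",im)
    k=manip.get_calibration(c);print(c,{a:(np.round(b,3).tolist() if a=="pose" else b) for a,b in k.items()})
    for t in("pan_head","clamp_grip","pointer_tip","scanner_bar","camera_end","small_motor","battery_1","driver_board","hex_driver","helping_hands"):
        r=manip.recognise(t,c)
        print(t,[(np.round(x["extent"]).tolist(),round(x["p"],2)) for x in r[:2]])
s=manip.sense();print(s,manip.tcp_to_grasp)
E
```

```text
pics
top {'fx': 471.9215051831645, 'fy': 471.9215051831645, 'cx': 319.55345922487544, 'cy': 199.56659145432866, 'pose': [[-0.044, 0.977, -0.21, 0.287], [-0.999, -0.044, 0.005, 0.043], [-0.005, 0.21, 0.978, 1.401], [0.0, 0.0, 0.0, 1.0]]}
pan_head [([203.0, 203.0, 239.0, 241.0], 0.95)]
clamp_grip [([202.0, 205.0, 230.0, 234.0], 0.57), ([383.0, 195.0, 413.0, 282.0], 0.28)]
pointer_tip [([202.0, 209.0, 230.0, 235.0], 0.55)]
scanner_bar [([382.0, 194.0, 414.0, 282.0], 0.92)]
camera_end [([384.0, 193.0, 411.0, 283.0], 0.74), ([244.0, 174.0, 256.0, 180.0], 0.72)]
small_motor [([244.0, 173.0, 254.0, 181.0], 0.53)]
battery_1 []
driver_board [([424.0, 170.0, 439.0, 183.0], 0.52)]
hex_driver [([200.0, 209.0, 231.0, 232.0], 0.49), ([343.0, 199.0, 351.0, 222.0], 0.43)]
helping_hands [([215.0, 157.0, 218.0, 178.0], 0.2)]
side {'fx': 397.648085825799, 'fy': 397.648085825799, 'cx': 319.10578790375655, 'cy': 203.3229520462683, 'pose': [[0.968, 0.142, -0.208, 0.368], [-0.252, 0.535, -0.807, -0.795], [-0.003, 0.833, 0.553, 0.621], [0.0, 0.0, 0.0, 1.0]]}
pan_head [([262.0, 148.0, 300.0, 176.0], 0.67)]
c
[... 500 characters left out ...]
e+00,  3.50720670e-01,  1.65180903e+00, -1.14046502e-05,
        1.13913748e+00, -8.45786025e-02]), 'joint_velocities': array([-2.22263605e-03,  1.75360736e-03,  2.18948056e-05, -4.18702582e-05,
        7.30600481e-04, -2.92743416e-04]), 'effort': array([ 2.73059573e-03, -5.06025231e+01, -2.91642988e+01, -1.62592428e-04,
        6.43538733e-04, -1.32003140e-05]), 'position': array([ 0.19623627, -0.51376961,  0.2312748 ]), 'tool_rot': array([ 9.83412043e-01,  1.81385643e-01, -8.79349512e-06, -3.65793771e-05]), 'wrist_force': array([ 0.26339154, -0.09901021, -0.83265661]), 'ft_torque': array([ 0.04022186, -0.02250324, -0.02221967]), 'grasp_force': 0.0, 'finger_gap': 0.08539978449803536} 0.0187
```

```bash
python3 - <<'E'
from h import *
a=cv2.imread("pics/top0.png");b=cv2.imread("pics/side0.png")
cv2.imwrite("pics/c1.png",cv2.resize(a[150:300,190:450],None,fx=3,fy=3,interpolation=cv2.INTER_CUBIC))
A=cv2.resize(a[190:255,190:255],(400,400),interpolation=cv2.INTER_CUBIC)
B=cv2.resize(b[135:200,255:320],(400,400),interpolation=cv2.INTER_CUBIC)
C=cv2.resize(b[240:340,215:415],(400,200),interpolation=cv2.INTER_CUBIC)
D=cv2.resize(a[185:290,350:455],(400,200))
cv2.imwrite("pics/c2.png",np.hstack([A,B]))
E
```

```text
(no output)
```

View pics/c1.png

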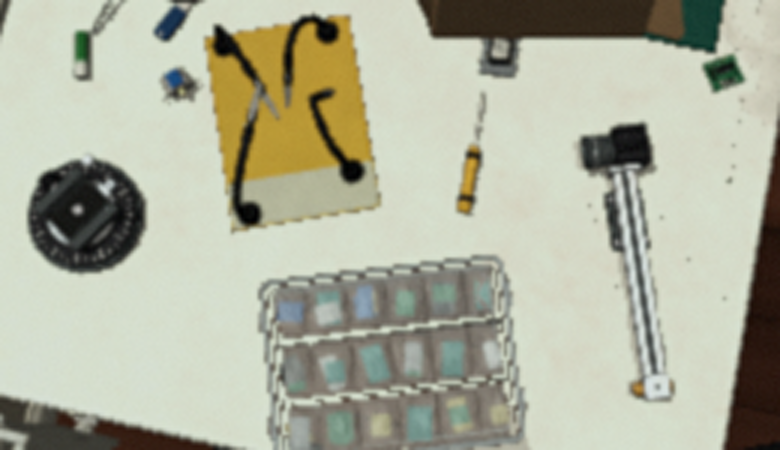

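View pics/c2.png

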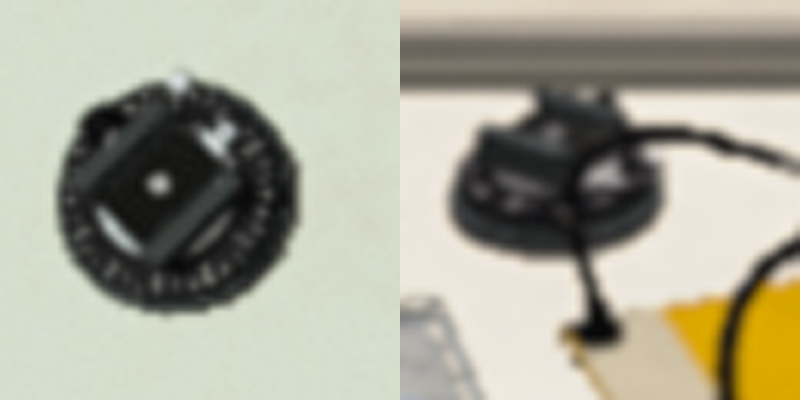

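View pics/side0.png

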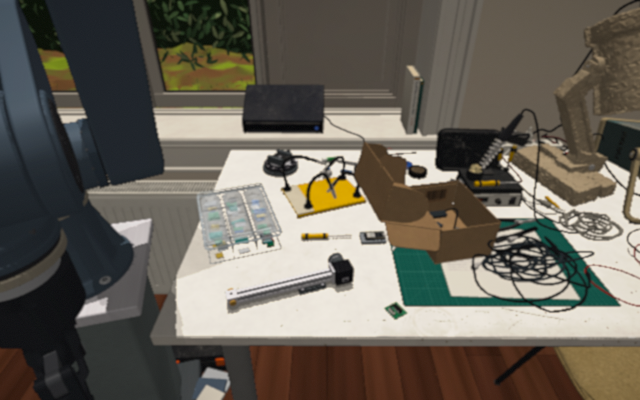

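The zoomed top view shows the dial centred at about px (219,222) and the zero block at (219,203). The pointer is clockwise of zero at about (226,212), with the knob at upper left. The bar runs from its laser end at (408,279) to the camera at (399,199), lens to the left; the helper plate lies between the two. Next I fit the geometry and check it with an overlay.

```bash
cat > fit.py <<'E'
from h import *
def R(a): return np.array([[np.cos(a),-np.sin(a)],[np.sin(a),np.cos(a)]])
def draw(im,cam,o,a,pts,col,off,s):
    pts=np.array(pts,float);w=np.c_[(R(a)@pts[:,:2].T).T+o,pts[:,2]]
    px=np.array([(proj(cam,p)+.5-off)*s for p in w])
    cv2.polylines(im,[np.round(px).astype(int)],False,col,1)
def rect(x0,x1,y0,y1,z): return [(x0,y0,z),(x1,y0,z),(x1,y1,z),(x0,y1,z),(x0,y0,z)]
def circ(r,z): return [(r*np.cos(t),r*np.sin(t),z) for t in np.linspace(0,6.3,50)]
def overlay(im,cam,O,z0,q,off,s):
    draw(im,cam,O,0,circ(.058,0.005),(0,0,255),off,s);draw(im,cam,O,0,circ(.052,.0235),(0,200,255),off,s)
    draw(im,cam,O,z0,rect(.047,.057,-.005,.005,.024),(255,0,255),off,s)
    for y in((.0205,.030),(-.030,-.0205)): draw(im,cam,O,z0+q,rect(-.028,.028,*y,.0505),(0,255,0),off,s)
    draw(im,cam,O,z0+q,rect(.028,.0435,-.00375,.00375,.0265),(255,255,0),off,s)
E
cat > m1.py <<'E'
from fit import *
im=cv2.imread("pics/top0.png")
m=manip.capture("top");r=manip.masks_of("pan_head","top")[0]
g=r["region"].astype(np.uint8);cs=max(cv2.findContours(g,0,2)[0],key=cv2.contourArea)
(cu,cv_),rad=cv2.minEnclosingCircle(cs);print("mask",r["extent"],cu,cv_,rad)
k=onz("top",cu,cv_,.012);print("disc centre",k)
dot=onz("top",190+158/400*65-.5,190+184/400*65-.5,.0425)
blk=onz("top",190+179/400*65-.5,190+80/400*65-.5,.024)
ptr=onz("top",190+220/400*65-.5,190+135/400*65-.5,.0265)
print(dot,blk,ptr)
O=dot[:2];z0=np.arctan2(*(blk[:2]-O)[::-1]);q=np.arctan2(*(ptr[:2]-O)[::-1])-z0
print("zero",np.degrees(z0),"q",np.degrees(q),"r",np.hypot(*(blk[:2]-O)),np.hypot(*(ptr[:2]-O)))
# bar: white line ends
c=lambda u,v,z:onz("top",190+u/3-.5,150+v/3-.5,z)
a=c(655,385,.0295);b=c(624,172,.0295);d=b[:2]-a[:2];B=np.arctan2(d[1],d[0]);print("bar",a,b,np.degrees(B),np.hypot(*d))
rb=manip.masks_of("scanner_bar","top")[0];g=rb["region"];vs,us=np.nonzero(g)
W=np.array([onz("top",u,v,.02)[:2] for u,v in zip(us,vs)])
Lc=(W-a[:2])@np.array([np.cos(B),np.sin(B)]);print("along extent",Lc.min(),Lc.max(),rb["extent"])
# bright-pixel line fit of the bar
hsv=cv2.cvtColor(im,cv2.COLOR_BGR2HSV)
Ob=a[:2]+d/np.hypot(*d)*(.166);print("bar origin guess",Ob)
s=8;off=np.array([190,190]);A=cv2.resize(im[190:255,190:255],None,fx=s,fy=s,interpolation=cv2.INTER_CUBIC)[:,:400]
overlay(A,"top",O,z0,q,off,s)
off=np.array([370,185]);s=5;C=cv2.resize(im[185:289,370:440],None,fx=s,fy=s,interpolation=cv2.INTER_CUBIC)
for rr in(rect(-.155,.045,-.01,.01,.0295),rect(-.03,.03,-.019,.019,.0095),rect(.049,.089,-.017,.017,.045),rect(-.177,-.155,-.01,.01,.0295)): draw(C,"top",Ob,B,rr,(0,0,255),off,s)
cv2.imwrite("pics/o1.png",np.hstack([A,C]) if A.shape[0]==C.shape[0] else np.hstack([cv2.copyMakeBorder(A,0,max(0,C.shape[0]-A.shape[0]),0,0,0),cv2.copyMakeBorder(C,0,max(0,A.shape[0]-C.shape[0]),0,0,0)]))
E
python3 m1.py
```

```text
mask [200.7, 203.7, 238.0, 238.2] 217.73585510253906 221.367919921875 19.409231185913086
disc centre [0.53269121 0.34310538 0.012     ]
[0.53346455 0.34400683 0.0425    ] [0.58754015 0.33804306 0.024     ] [0.55899292 0.31771826 0.0265    ]
zero -6.293474882685214 q -39.547044779930545 r 0.054403465854604816 0.036644047223847995
bar [ 0.34091192 -0.20616645  0.0295    ] [ 0.54932367 -0.19291434  0.0295    ] 3.6383197970407504 0.20883264782914718
along extent -0.009648708925673757 0.2583868293305569 [384.3, 191.4, 413.5, 282.1]
bar origin guess [ 0.50657735 -0.19563242]
```

View pics/o1.png

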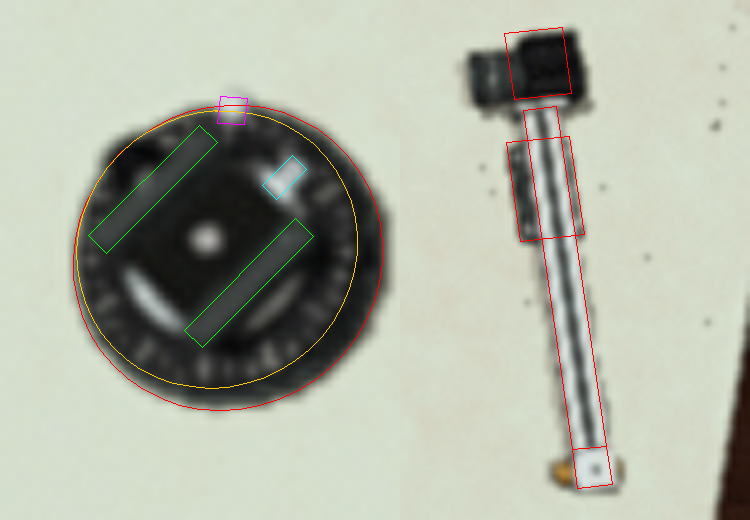

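Fit is good:
- Base axis is at about (0.533, 0.344), with zero at -6° world and the clamp at about -40° on the dial.
- Bar origin is at about (0.5065, -0.197), at 3° world.

Now I move to the base.

```bash
r='0.27 -0.3 0 0'; python3 -m pendant '0.03 -0.03 0 0;0.055 -0.06 0 0;0.08 -0.09 0 0;0.11 -0.12 0 0;0.14 -0.15 0 0;0.165 -0.18 0 0;0.195 -0.21 0 0;0.22 -0.24 0 0;0.25 -0.27 0 0;0.27 -0.3 0 0' 0.085 40
python3 -m pendant '0.027 -0.03 0 0;0.055 -0.06 0 0;0.08 -0.09 0 0;0.11 -0.12 0 0;0.14 -0.15 0 0;0.165 -0.18 0 0;0.195 -0.21 0 0;0.22 -0.24 0 0;0.25 -0.27 0 0;0.27 -0.3 0 0'
python3 -m pendant '0.027 -0.027 0 -3;0.054 -0.054 0 -7;0.081 -0.081 0 -12;0.081 -0.081 0 -18;0.081 -0.081 0 -23;0.081 -0.081 0 -23;0.081 -0.081 0 -23;0.081 -0.081 0 -23'
python3 -c "
from plant import manip;s=manip.sense();print(s['joints'],s['position'],s['tool_rot'])"
```

```text
time: 2.08
position: [0.3423, -0.1353, 0.2316]
tool_rot: [0.983, 0.181, 0.001, 0.0]
wrist_force: [1.7, 0.5, 0.6]
finger_gap: 0.0848
grasp_force: 0.0
time: 2.92
position: [0.4876, 0.2418, 0.2313]
tool_rot: [0.983, 0.182, 0.0, -0.0]
wrist_force: [1.3, -0.9, 0.0]
finger_gap: 0.0848
grasp_force: 0.0
time: 3.58
position: [0.5334, 0.3437, 0.2315]
tool_rot: [0.928, 0.372, 0.0, -0.0]
wrist_force: [0.4, 0.9, -0.0]
finger_gap: 0.0852
grasp_force: 0.0
[ 4.99004192e-01  5.04923801e-01  1.41708725e+00 -1.50019546e-05
  1.21944303e+00  1.30683507e+00] [0.53341676 0.34367101 0.23145489] [ 9.28112680e-01  3.72299408e-01  6.96351526e-05 -1.12968796e-06]
```

```bash
python3 -m pendant '0 0 0.03 0;0 0 0.06 0;0 0 0.09 0;0 0 0.12 0;0 0 0.14 0;0 0 0.16 0;0 0 0.175 0;0 0 0.19 0;0 0 0.202 0;0 0 0.202 0' 0.085 20
python3 -m pendant '0 0 0 0;0 0 0 0;0 0 0 0;0 0 0 0;0 0 0 0;0 0 0 0;0 0 0 0;0 0 0 0' 0.05 20
```

```text
time: 4.42
position: [0.5324, 0.3431, 0.0272]
tool_rot: [0.928, 0.373, -0.002, 0.0]
wrist_force: [0.2, 0.3, -0.3]
finger_gap: 0.0849
grasp_force: 0.0
time: 5.08
position: [0.5327, 0.3455, 0.0311]
tool_rot: [0.928, 0.373, 0.0, -0.001]
wrist_force: [-9.1, 6.3, 8.0]
finger_gap: 0.0552
grasp_force: 20.8
```

```bash
python3 -m pendant '0 -0.001 -0.001 0;0 -0.002 -0.002 0;0 -0.002 -0.003 0;0 -0.002 -0.003 0;0 -0.002 -0.003 0;0 -0.002 -0.003 0'
```

```text
time: 5.58
position: [0.5325, 0.3456, 0.0316]
tool_rot: [0.928, 0.374, 0.001, -0.0]
wrist_force: [7.2, 4.8, -18.3]
finger_gap: 0.0551
grasp_force: 28.1
```

```bash
python3 - <<'E'
from fit import *
a=manip.capture("top");b=manip.capture("side")
A=cv2.resize(a[185:255,185:255],(400,400),interpolation=cv2.INTER_CUBIC);B=cv2.resize(b[125:195,245:315],(400,400),interpolation=cv2.INTER_CUBIC)
cv2.imwrite("pics/g1.png",np.hstack([A,B]))
s=manip.sense();print(s["wrist_force"],s["ft_torque"],s["position"])
E
```

```text
[  7.71199175   4.54641311 -17.90172568] [ 1.05956499 -0.99285806 -0.01643498] [0.53251387 0.34556597 0.03155541]
```

View pics/g1.png

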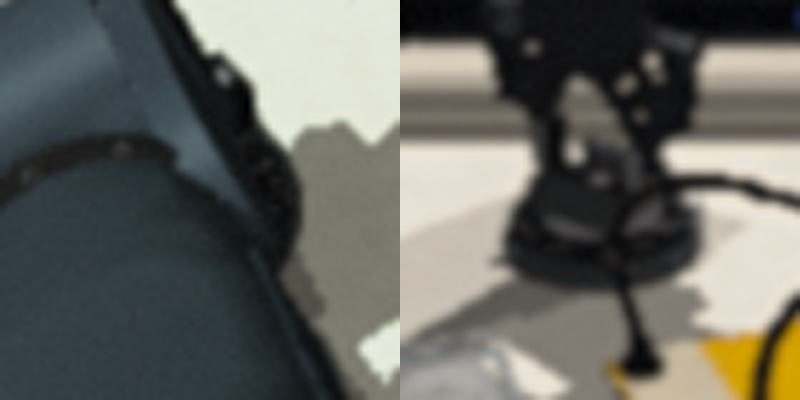

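The clamp body is held between the fingers (gap 55 mm). I relax the small preload and turn it anticlockwise.

```bash
python3 -m pendant '0.0007 0 0.0009 0;0.0007 0 0.0009 -3;0.0007 0 0.0009 -7;0.0007 0 0.0009 -11;0.0007 0 0.0009 -15;0.0007 0 0.0009 -19;0.0007 0 0.0009 -23;0.0007 0 0.0009 -27;0.0007 0 0.0009 -31;0.0007 0 0.0009 -35'
python3 -c "
from plant import manip;s=manip.sense();print(s['position'],s['ft_torque'],s['joints'])"
```

```text
time: 6.52
position: [0.5327, 0.3455, 0.0315]
tool_rot: [0.771, 0.637, -0.0, 0.0]
wrist_force: [2.4, -1.4, -6.9]
finger_gap: 0.0548
grasp_force: 29.2
[0.53267868 0.34550971 0.03146198] [-0.02754249 -0.14754266 -0.05165879] [ 5.02270439e-01  7.47710918e-01  1.54431787e+00 -5.22918765e-04
  8.49687465e-01  6.93313656e-01]
```

```bash
python3 -m pendant '0 0 0 -4;0 0 0 -8;0 0 0 -12;0 0 0 -16;0 0 0 -20;0 0 0 -24;0 0 0 -28;0 0 0 -32;0 0 0 -35;0 0 0 -35'
python3 -m pendant '0 0 0 -0.2;0 0 0 -0.2;0 0 0 -0.2'
python3 -c "
from plant import manip;s=manip.sense();print(s['position'],s['tool_rot'],s['ft_torque'])"
```

```text
time: 7.35
position: [0.5328, 0.3455, 0.0314]
tool_rot: [0.544, 0.839, -0.0, 0.0]
wrist_force: [4.2, -0.6, -8.0]
finger_gap: 0.0551
grasp_force: 29.1
time: 7.6
position: [0.5328, 0.3455, 0.0315]
tool_rot: [0.544, 0.839, -0.0, 0.0]
wrist_force: [4.2, -3.0, -7.5]
finger_gap: 0.0552
grasp_force: 29.1
[0.5328039  0.34553616 0.03145368] [ 5.44493424e-01  8.38765064e-01 -6.79378817e-05  2.72073953e-04] [-0.55629907 -0.48209552 -0.05036227]
```

```bash
python3 -m pendant '0 0 0 0;0 0 0 0;0 0 0 0;0 0 0 0;0 0 0 0;0 0 0 0' 0.085
python3 -m pendant '0 0 -0.005 0;0 0 -0.015 0;0 0 -0.03 0;0 0 -0.06 0;0 0 -0.09 0;0 0 -0.12 0;0 0 -0.15 0;0 0 -0.18 0;0 0 -0.2 0;0 0 -0.2 0'
```

```text
time: 8.1
position: [0.5326, 0.346, 0.0316]
tool_rot: [0.544, 0.839, 0.0, 0.0]
wrist_force: [-0.5, -1.2, -0.1]
finger_gap: 0.085
grasp_force: 0.0
time: 8.93
position: [0.534, 0.3467, 0.2375]
tool_rot: [0.544, 0.839, 0.004, 0.002]
wrist_force: [0.6, 0.3, -0.2]
finger_gap: 0.0848
grasp_force: 0.0
```

```bash
python3 -m pendant '-0.03 -0.015 0 5;-0.06 -0.03 0 11;-0.09 -0.045 0 17;-0.12 -0.06 0 23;-0.155 -0.078 0 29;-0.19 -0.096 0 35;-0.225 -0.113 0 41;-0.26 -0.131 0 47;-0.3 -0.151 0 53;-0.33 -0.166 0 59'
python3 - <<'E'
from fit import *
m=manip.capture("top");s=8;A=cv2.resize(m[190:255,190:255],None,fx=s,fy=s,interpolation=cv2.INTER_CUBIC);A0=A.copy()[:,:390];A=A[:,:390].copy()
overlay(A,"top",np.array([.533,.3438]),np.radians(-6),np.radians(30),np.array([190,190]),s)
cv2.imwrite("pics/a1.png",np.hstack([A0,A]))
E
```

```text
time: 9.77
position: [0.515, -0.0253, 0.2316]
tool_rot: [0.888, 0.46, 0.0, 0.0]
wrist_force: [1.4, 0.0, 0.4]
finger_gap: 0.0849
grasp_force: 0.0
```

View pics/a1.png

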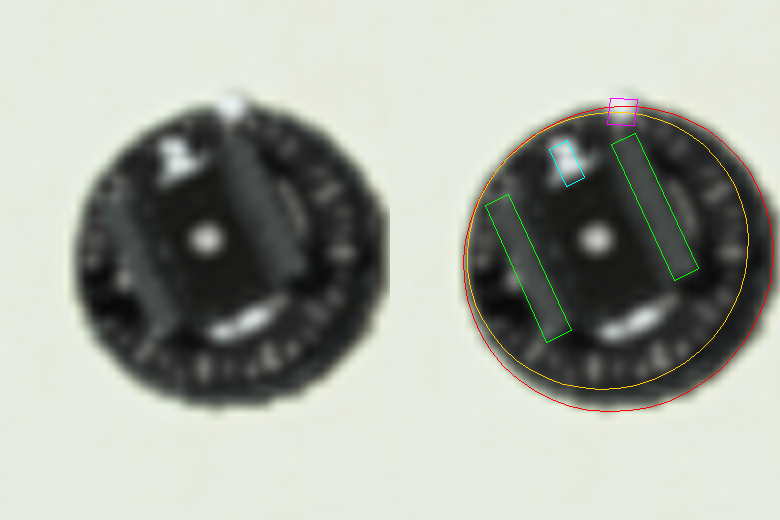

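The pointer now matches the 30° overlay, with jaws and tongue aligned. I go on to the bar.

```bash
python3 -m pendant '-0.025 0.016 0 6;-0.05 0.031 0 12;-0.075 0.047 0 18;-0.1 0.063 0 24;-0.125 0.078 0 30;-0.147 0.092 0 36;-0.147 0.092 0 42;-0.147 0.092 0 48;-0.147 0.092 0 52;-0.147 0.092 0 52'
python3 -m pendant '0 0 0.03 0;0 0 0.06 0;0 0 0.09 0;0 0 0.11 0;0 0 0.125 0;0 0 0.13 0;0 0 0.13 0'
python3 - <<'E'
from fit import *
a=manip.capture("top");b=manip.capture("side")
r=manip.sense();print(r["position"],r["tool_rot"])
s=4;off=np.array([215,230]);B=cv2.resize(b[230:320,215:365],None,fx=s,fy=s,interpolation=cv2.INTER_CUBIC)
O=np.array([.5065,-.197]);th=np.radians(3)
for rr in(rect(-.155,.045,-.01,.01,.0295),rect(-.03,.03,-.019,.019,.0095),rect(.049,.089,-.017,.017,.049),rect(-.177,-.155,-.01,.01,.0295)): draw(B,"side",O,th,rr,(0,0,255),off,s)
cv2.imwrite("pics/b1.png",B)
E
```

```text
time: 10.65
position: [0.5069, -0.1964, 0.2315]
tool_rot: [1.0, 0.025, -0.0, -0.0]
wrist_force: [0.7, -0.2, -0.2]
finger_gap: 0.0851
grasp_force: 0.0
time: 11.23
position: [0.5066, -0.196, 0.1006]
tool_rot: [1.0, 0.028, -0.001, -0.0]
wrist_force: [0.8, -1.2, -0.6]
finger_gap: 0.0852
grasp_force: 0.0
[ 0.50754706 -0.19644407  0.1022979 ] [9.99617183e-01 2.76623533e-02 4.71838232e-04 2.41547010e-04]
```

View pics/b1.png

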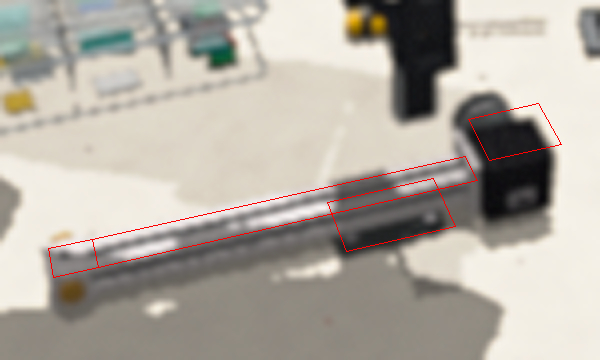

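The side view shows the bar about 2–3 mm nearer the robot than my estimate, and the gripper is clear above it. I shift and descend.

```bash
python3 -m pendant '-0.0025 0 0.02 0;-0.0025 0 0.04 0;-0.0025 0 0.055 0;-0.0025 0 0.068 0;-0.0025 0 0.078 0;-0.0025 0 0.085 0;-0.0025 0 0.088 0;-0.0025 0 0.088 0;-0.0025 0 0.088 0'
python3 -m pendant '0 0 0 0;0 0 0 0;0 0 0 0;0 0 0 0;0 0 0 0;0 0 0 0;0 0 0 0;0 0 0 0;0 0 0 0;0 0 0 0' 0.01 50
```

```text
time: 12.08
position: [0.505, -0.1966, 0.014]
tool_rot: [1.0, 0.027, 0.0, 0.0]
wrist_force: [1.1, 0.2, 0.5]
finger_gap: 0.0849
grasp_force: 0.0
time: 12.92
position: [0.5048, -0.1965, 0.0137]
tool_rot: [1.0, 0.027, 0.0, 0.0]
wrist_force: [-0.5, 1.8, 4.7]
finger_gap: 0.0191
grasp_force: 50.1
```

```bash
python3 -m pendant '0 0 -0.002 0;0 0 -0.006 0;0 0 -0.012 0;0 0 -0.02 0;0 0 -0.03 0;0 0 -0.04 0;0 0 -0.05 0;0 0 -0.058 0;0 0 -0.06 0;0 0 -0.06 0'
python3 - <<'E'
from fit import *
b=manip.capture("side");r=manip.sense();print(r["position"],r["tool_rot"],r["wrist_force"],r["ft_torque"])
a=manip.capture("top")
s=4;off=np.array([215,200]);B=cv2.resize(b[200:320,215:365],None,fx=s,fy=s,interpolation=cv2.INTER_CUBIC)
O=r["position"][:2];th=2*np.arctan2(r["tool_rot"][1],r["tool_rot"][0]);h=r["position"][2]-.0137
for x,c in((0,(0,0,255)),):
  for rr in(rect(-.155,.045,-.01,.01,.0295+h),rect(-.03,.03,-.019,.019,.0095+h),rect(.049,.089,-.017,.017,.049+h),rect(-.177,-.155,-.01,.01,.0295+h)): draw(B,"side",O,th,rr,c,off,s)
cv2.imwrite("pics/b2.png",B)
E
```

```text
time: 13.75
position: [0.505, -0.1967, 0.0743]
tool_rot: [1.0, 0.027, 0.001, 0.0]
wrist_force: [0.1, 0.0, -3.3]
finger_gap: 0.0188
grasp_force: 49.0
[ 0.50464148 -0.19651809  0.07361012] [9.99634408e-01 2.70371652e-02 1.78242942e-04 1.05295820e-04] [ 0.189044   -0.59613121 -4.06339568] [ 0.02706554 -0.03782576 -0.02025913]
```

View pics/b2.png

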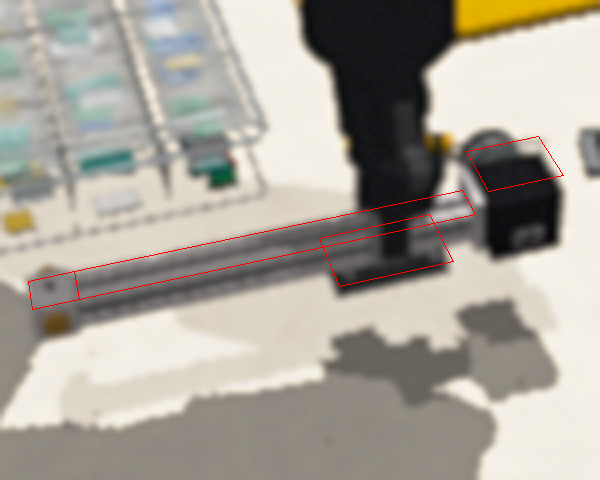

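The bar is held level at its balance point, with foot and overlay agreeing within about 2 mm. I raise it well above the helper and carry it across.

```bash
python3 -m pendant '0 0 -0.01 0;0 0 -0.03 0;0 0 -0.055 0;0 0 -0.08 0;0 0 -0.105 0;0 0 -0.13 0;0 0 -0.155 0;0 0 -0.18 0;0 0 -0.2 0;0 0 -0.21 0'
python3 -m pendant '0 -0.005 0 0;0 -0.015 0 0;0 -0.03 0 1;0 -0.05 0 2;0 -0.07 0 3;0 -0.095 0 4;0 -0.12 0 3;0 -0.145 0 1;0 -0.17 0 -1;0 -0.195 0 -3'
python3 -c "
from plant import manip;s=manip.sense();print(s['position'],s['tool_rot'],s['joints'],s['wrist_force'])"
```

```text
time: 14.68
position: [0.505, -0.1967, 0.2862]
tool_rot: [1.0, 0.027, 0.001, 0.001]
wrist_force: [0.0, -0.1, -3.4]
finger_gap: 0.0188
grasp_force: 49.3
time: 15.52
position: [0.4928, 0.0002, 0.2816]
tool_rot: [0.999, 0.054, -0.002, -0.0]
wrist_force: [0.7, -0.1, -2.5]
finger_gap: 0.019
grasp_force: 49.1
[4.92771874e-01 2.18060001e-04 2.81588997e-01] [ 9.98529097e-01  5.41953855e-02 -1.55324864e-03 -3.01688500e-04] [-9.41365166e-02  1.96148046e-01  1.72922161e+00  1.46516113e-04
  1.21938457e+00  1.36816512e+00] [ 0.73836743 -0.05178723 -2.51179957]
```

```bash
python3 -m pendant '0.005 -0.025 0 -2;0.011 -0.05 0 -4;0.02 -0.085 0 -6;0.028 -0.12 0 -8;0.037 -0.158 0 -10;0.045 -0.196 0 -12;0.054 -0.234 0 -14;0.061 -0.27 0 -15;0.067 -0.3 0 -16;0.07 -0.315 0 -17'
python3 -m pendant '0 0 0 0;0 0 0 0;0 0 0 0'
python3 -c "
from plant import manip;s=manip.sense();print(s['position'],s['tool_rot'],s['joints'],s['wrist_force'])"
```

```text
time: 16.35
position: [0.5285, 0.3226, 0.2809]
tool_rot: [0.979, 0.202, -0.002, 0.0]
wrist_force: [0.1, -0.1, -2.7]
finger_gap: 0.0188
grasp_force: 49.3
time: 16.6
position: [0.5294, 0.3184, 0.2821]
tool_rot: [0.98, 0.2, -0.001, 0.0]
wrist_force: [0.4, -0.3, -3.2]
finger_gap: 0.0187
grasp_force: 49.3
[0.52943377 0.31840389 0.2821057 ] [ 9.79781760e-01  2.00065580e-01 -1.14198139e-03  4.03358358e-04] [ 4.66191541e-01  4.33766147e-01  1.40184260e+00 -1.87341545e-04
  1.30839939e+00  1.63418668e+00] [ 0.36452438 -0.31931416 -3.16241467]
```

```bash
python3 -m pendant '0.005 -0.008 0 -0.3;0.01 -0.016 0 -0.6;0.0137 -0.0236 0 -0.9;0.0137 -0.0236 0 -0.9;0.0137 -0.0236 0 -0.9;0.0137 -0.0236 0 -0.9'
python3 -m pendant '0 0 0.01 0;0 0 0.03 0;0 0 0.055 0;0 0 0.08 0;0 0 0.1 0;0 0 0.118 0;0 0 0.13 0;0 0 0.138 0;0 0 0.14 0;0 0 0.14 0'
python3 -m pendant '0 0 0 0;0 0 0 0;0 0 0 0'
python3 - <<'E'
from fit import *
b=manip.capture("side");r=manip.sense();print(r["position"],r["tool_rot"],r["wrist_force"],r["ft_torque"])
a=manip.capture("top")
s=4;off=np.array([230,80]);B=cv2.resize(b[80:190,230:330],None,fx=s,fy=s,interpolation=cv2.INTER_CUBIC)
O=r["position"][:2];th=2*np.arctan2(r["tool_rot"][1],r["tool_rot"][0]);h=r["position"][2]-.0137
for rr in(rect(-.155,.045,-.01,.01,.0295+h),rect(-.03,.03,-.019,.019,h),rect(.049,.089,-.017,.017,.049+h)): draw(B,"side",O,th,rr,(0,0,255),off,s)
overlay(B,"side",np.array([.5328,.3455]),np.radians(-6),np.radians(30),off,s)
off=np.array([170,175]);A=cv2.resize(a[175:285,170:265],None,fx=s,fy=s,interpolation=cv2.INTER_CUBIC)
cv2.imwrite("pics/f1.png",np.hstack([A,B]))
E
```

```text
time: 17.1
position: [0.5335, 0.3459, 0.2833]
tool_rot: [0.978, 0.208, -0.0, 0.0]
wrist_force: [-0.3, 0.1, -2.0]
finger_gap: 0.0187
grasp_force: 49.3
time: 17.93
position: [0.5336, 0.3459, 0.1434]
tool_rot: [0.978, 0.208, -0.0, 0.0]
wrist_force: [0.8, -0.0, -3.0]
finger_gap: 0.0189
grasp_force: 49.3
time: 18.18
position: [0.5339, 0.3462, 0.1443]
tool_rot: [0.978, 0.208, 0.001, -0.0]
wrist_force: [-0.3, -0.2, -2.7]
finger_gap: 0.0188
grasp_force: 49.3
[0.53381239 0.3461303  0.14416035] [ 9.78145497e-01  2.07920696e-01  5.80961969e-04 -1.82614438e-04] [ 0.22200395  0.03527219 -2.74042233] [ 0.01335317 -0.00849542  0.01503877]
```

View pics/f1.png

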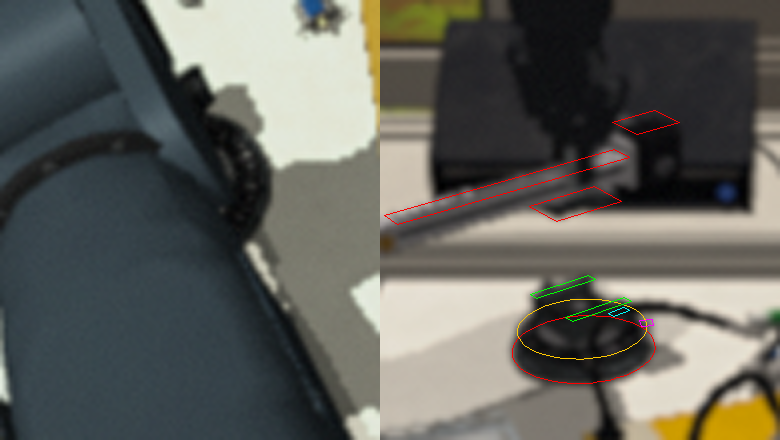

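```bash
python3 -m pendant '-0.001 0 0.006 0;-0.001 0 0.014 0;-0.001 0 0.022 0;-0.001 0 0.03 0;-0.001 0 0.036 0;-0.001 0 0.039 0;-0.001 0 0.039 0;-0.001 0 0.039 0;-0.001 0 0.039 0;-0.001 0 0.039 0'
python3 -m pendant '0 0 0 0;0 0 0 0;0 0 0 0;0 0 0 0;0 0 0 0;0 0 0 0;0 0 0 0;0 0 0 0'
python3 - <<'E'
from fit import *
b=manip.capture("side");r=manip.sense();print(r["position"],r["tool_rot"],r["wrist_force"],r["ft_torque"])
s=6;off=np.array([225,90]);B=cv2.resize(b[90:190,225:325],None,fx=s,fy=s,interpolation=cv2.INTER_CUBIC)
cv2.imwrite("pics/f2.png",B)
E
```

```text
time: 19.12
position: [0.5328, 0.3457, 0.1048]
tool_rot: [0.978, 0.208, 0.0, -0.0]
wrist_force: [0.3, -0.9, -3.2]
finger_gap: 0.0188
grasp_force: 49.4
time: 19.78
position: [0.5326, 0.3456, 0.1044]
tool_rot: [0.978, 0.208, -0.0, -0.0]
wrist_force: [-1.2, -0.6, -3.4]
finger_gap: 0.0187
grasp_force: 49.4
[0.53260718 0.34557235 0.10439144] [ 9.78143280e-01  2.07932016e-01 -6.18469096e-06  4.17274992e-06] [-0.06231753 -0.52519525 -3.03706817] [ 0.05487642  0.03495789 -0.05054957]
```

View pics/f2.png

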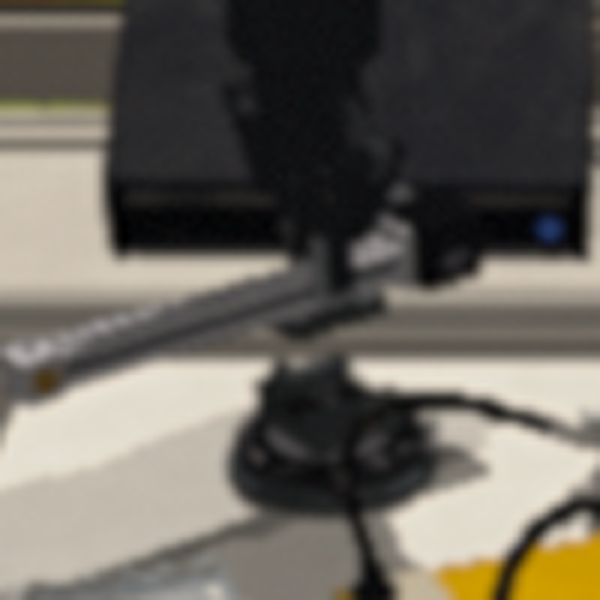

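The bar hangs level with its foot (about px (330,312) in the crop) over the clamp (about (330,390)). The camera end is on the pointer side, with a clear gap to the jaws. Handing in.

```bash
python3 -c "
from plant import manip;print(manip.job_done())"
```

```text
the job is handed in; nothing more can be done
None
```

I handed the job in with the clamp turned to about 30° and let go, and the bar held level about 4 cm above the jaws, in line with the channel and camera end on the pointer's side; no pass/fail result came back.

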